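# Clamp a pawn blank with the cam lock

### The job

Stand the dark pawn blank from the zinc-lined drawer upright in the V of the green cam clamp, between the V block and the open brass jaw, and let go of it. Then swing the red handle counter-clockwise, seen from above, until the sprung jaw drops into the cam's notch and snaps shut on the blank; the notch ends in a stop, so stop turning as soon as you feel it and do not force the handle against it. Leave the blank standing clamped, let go of everything, and leave the other things on the bench and in the drawer where they are.

Things in the scene. Friction and masses are not known exactly. Their poses are not given: they have to be found in the camera images.
- blank: The dark brown turned pawn blank, 45 g, standing upright in the drawer in any of its three places. Origin: centre of its underside, z up along it. 61 mm high: round foot of diameter 34 mm up to 11 mm, slim waist (18 mm at 32 mm height), straight round head of diameter 24 mm from 38 to 58 mm height (grip here).
- clamp: The green cam clamp, fixed, yaw varies. Origin on the bench, on the cam's vertical axis; y points from the cam to nest and jaw. Base plate 100 (x) by 184 mm (y -50 to +134), 12 high; round housing, diameter 92, top 37 mm above the bench, hides the cam. At +y: nest floor 14 mm above the bench, 90 degree steel V block opening to +y (top 32 mm above the bench), then the brass jaw.
- seat (a point): Point on the nest floor, 14 mm above the bench, 85 mm along the clamp's y from the cam axis, where the blank's underside centre rests when pushed fully into the V. With the jaw open the blank has about 6 mm of play from here to clamp +y; set it down in the middle of that, 3 mm to +y of this point, with about 3 mm of play either side. The closing jaw pushes it home.
- jaw: Sliding jaw with yoke and cam roller (the sprung follower); axes as the clamp's, origin on the cam axis at bench height when open. A spring of 8 to 13 N pulls it to clamp -y; the cam holds it open. As the cam turns it first moves 2 mm outwards, then drops 8 mm onto the blank. The roller is then in the notch, whose far side is a rigid stop, about 4 mm of handle travel farther on.
- jaw_face (a point): Middle of the jaw's face that presses on the blank, 24 mm above the bench. Its y in the clamp's frame is about 108 mm when open (106 to 111), 102 mm when clamped on a blank, 99.5 mm if shut with no blank. Jaw bar 76 mm wide, 14 mm thick, top 34 mm above the bench.
- cam_axis (a point): Point on the vertical axis about which the handle turns, 78 mm above the bench (same height as handle).
- handle (a point): Grip point of the red upright handle peg: on its axis, 78 mm above the bench, 65 mm from the cam axis. Peg diameter 18 mm, from the lever's top (50 mm above the bench) to 95 mm. Turn it counter-clockwise from above, 1.1 to 2.1 rad; how far differs each time and cannot be seen. It takes 3 to 6 N; at the stop the force climbs by about 7 N per mm (springy lever). It stays where left.
- drawer: Zinc-lined wooden drawer tray standing on the bench, fixed, 130 mm (x) by 290 mm (y), walls 28 mm (front 34 mm) high, inner floor 6 mm above the bench; origin at the centre of its underside. Three blanks stand in it in a row along y, about 90 mm apart.
- pale_blank1: A pale boxwood pawn blank in the drawer, same shape as the dark one; leave it.
- pale_blank2: Another pale boxwood pawn blank in the drawer; leave it.
- rook: Red-brown rook, 36 mm diameter, 64 mm high, origin under its centre; leave it.
- ring_gauge: Brass ring gauge lying flat, 52 mm outer diameter, 14 mm high; leave it.
- burnisher: Bone burnisher lying flat, 130 by 18 by 9 mm; leave it.
- mug: White enamel mug of gouges, 76 mm diameter, about 140 mm high with the gouges; leave it.
- cork_block: Cork sanding block, 80 by 45 by 28 mm, at the left; leave it.
Not all that is in view belongs to the job. What is shaped like the clamp but purple is not meant.

How it is judged:
By the outcome, as a careful person would: the job done as asked, in the order asked, and still so for the second after the job is handed in, with the robot touching nothing.
It also fails if it takes over 61 s, if anything falls off the work surface, if the arm or the gripper's body presses on something with over 40 N, if the wrist force passes 120 N, or if a joint passes its speed limit or range.

### The arm

A 6-joint arm with a two-finger parallel gripper is mounted at the origin on the work surface. World frame = base frame: x ahead of the robot, y to its left, z up, the work surface at z = 0. Lengths are in m, angles in rad, forces in N, time in s.
With the tool pointing down it reaches from about 0.3 to 0.775 m from the base axis. Payload 14.6 kg.
Tool frame: the origin (TCP) lies at the very end of the fingers, on their centre line; the grasp point (between the pads) lies 19 mm behind it; z points along the fingers, y is the line along which they close (so a half turn about z gives the same grasp; the last joint's range is limited). The gripper opens to 94 mm and grips with 3 to 60 N. Pads are 16 mm wide; open, the fingers measure 119 mm over their backs; the gripper's body (75 mm by 177 mm) begins 78 mm behind the grasp point.
Start: joints at [1.087, 0.3, 1.521, -0, 1.321, -0.067], TCP at [0.223, 0.503, 0.205] pointing down, gripper open.
Joint ranges: [-3.03, 3.03], [-0.79, 2.21], [0.23, 2.52], [-1.04, 4.18], [0, 3.07], [-2.55, 2.55]. Speed limits (rad/s): [2.22, 2.22, 2.57, 3.14, 3.14, 3.14].

### API

Orientations are given as [roll, pitch, yaw] about the fixed x, y, z axes, in that order (R = Rz(yaw) Ry(pitch) Rx(roll)).
In Python, from station import ctrl gives the robot as it stands. The module is installed in compiled form; this text tells all that it offers.
- The arm moves only by the tool play_rows, never from a script. Its argument "commands" is a list of rows, each a list of 7 numbers: the shift along the tool's x, y, z in m, then the turn, a rotation vector about the tool's x, y, z in degrees, then the closure, from -1 (fully open) to 1 (shut). A call has 1 to 20 rows; each row shifts and turns the commanded pose from where the row before left it, along the tool's axes as they then stand; what a row does not reach is not made up. A row lasts 1/12 s, in which the tool goes at most 41.7 mm and 7.16 degrees, less where a joint would pass 70% of its speed; a pose out of reach is approached as far as the arm can. A call is refused whole if a number of a shift passes 0.0417 or a number of a turn 7.16, either way. A call with a gripper value outside its range is refused whole. The fingers move at their own pace and stop on an object; "force" is the grip in N (left out, the last holds). Time passes only in rows, so rows that do not move let the fingers close. It gives the time, the measured TCP pose, the force, the opening and the grip force at its end, in the units of the state.
- ctrl.get_obs(): the state, without advancing time (a new reading comes with each control period).
- ctrl.camera(name): name is "side" or "top"; returns the picture (400x640x3 uint8, blue, green, red); there is no depth.
- ctrl.camera_model(name): a dict with "fx", "fy", "cx", "cy" (pixels), "rvec" (rotation vector, rad) and "tvec" (3), from world to camera coordinates, as OpenCV has them. Camera axes: x right, y down, z forward; pixel columns grow to the right and rows downward; lengths in m; the calibration is good to about 2 mm. A picture is of the moment at which its call begins. camera_model takes no time and is no camera call.
- ctrl.hand_in(): hands the job in; it is judged then, once.
The state is a dict: "time_s": time; "qpos": joint angles; "joint_vel": joint speeds; "tau": joint torques, N m; "ee_pos": TCP position; "eef_rot": TCP orientation; "force": force on the tool from outside, world axes, zero at the start; "moment": the same for the moment, N m; "grip_width": finger opening in m; "grip_force": force on a finger pad.
Only numpy, scipy, OpenCV 4.12 (cv2) and the standard library are available. Lean on these libraries where they do the work, as an engineer would, in place of code of your own. Each camera call takes 0.05 s, during which the arm holds its last target. There are 200 camera calls.

## Working session

There is one attempt and no reset: what is moved stays moved. The work goes in short steps, Python scripts to look and compute and a tool call to move; the robot and the scene stay as the last step left them, time stands still between calls to the robot, and variables do not carry over. Pictures are saved under pics/ and viewed, at most 10 in all, crops included, and the job is handed in when it is done.

Besides the shell and the picture viewer there is one more tool, called after "Request:" by a JSON object that holds its "fn" and its "kwargs", one argument or row to a line. play_rows: Moves the arm, as the interface text tells. Its arguments: {"type":"object","properties":{"commands":{"type":"array","items":{"type":"array","items":{"type":"number"}}},"force":{"type":"number"}},"required":["commands"]}

```bash
mkdir -p pics; python3 - <<'E'
from station import ctrl
import cv2
for n in("top","side"):
    cv2.imwrite(f"pics/{n}0.png",ctrl.camera(n)); print(n,ctrl.camera_model(n))
print(ctrl.get_obs())
E
```

```text
top {'fx': 426.44583364219096, 'fy': 426.44583364219096, 'cx': 321.22629117991005, 'cy': 195.3336066738205, 'rvec': array([ 2.17995399, -2.20750157,  0.06631478]), 'tvec': array([0.02843632, 0.5215997 , 1.09264651])}
side {'fx': 399.1263243984812, 'fy': 399.1263243984812, 'cx': 325.9550445731442, 'cy': 202.53969048652036, 'rvec': array([ 2.37852159, -0.21086779,  0.06852851]), 'tvec': array([-0.51302581,  0.14728622,  1.18045342])}
{'time_s': 0.1, 'qpos': array([ 1.08740882e+00,  3.00417188e-01,  1.52150090e+00,  2.31944955e-06,
        1.32070332e+00, -6.65779437e-02]), 'joint_vel': array([-1.67959228e-03, -1.61646993e-03, -1.95351470e-03, -8.75339943e-04,
       -7.40678861e-05,  9.57115421e-04]), 'tau': array([ 1.27714709e-03, -5.32649982e+01, -3.53276896e+01,  7.09316391e-02,
        2.35289015e-02, -9.63398543e-05]), 'ee_pos': array([0.22254903, 0.50271225, 0.20494982]), 'eef_rot': array([-3.14056632e+00, -7.06840136e-05,  2.72478248e+00]), 'force': array([-0.20806292,  0.21378013,  0.95084118]), 'moment': array([-0.04218867,  0.02200037,  0.06700709]), 'grip_force': 0.0, 'grip_width': 0.09410832036072216}
```

View pics/top0.png

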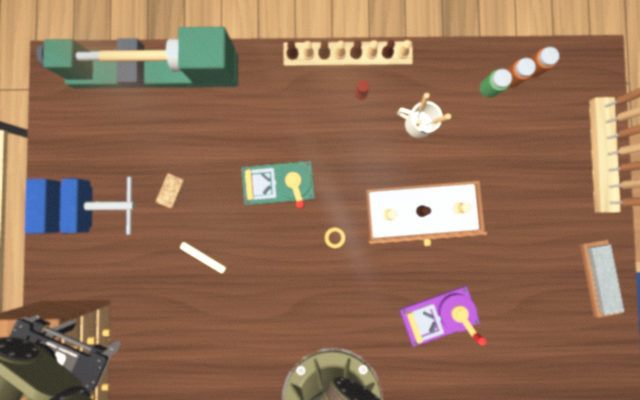

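View pics/side0.png

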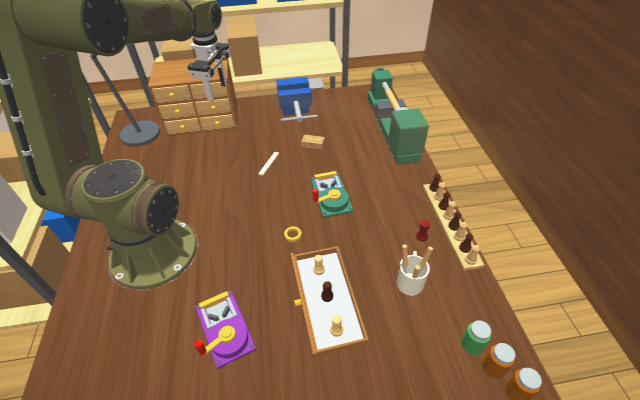

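The dark blank is in the drawer's middle place, around top pixel (424,211). The green clamp is around (280,183), with its nest to image left (+y) and its handle tip at (299,204). I'll zoom in.

```bash
python3 - <<'E'
import cv2,numpy as np
t=cv2.imread("pics/top0.png");s=cv2.imread("pics/side0.png")
z=lambda im,c,r,w,h,k:cv2.resize(im[r:r+h,c:c+w],None,fx=k,fy=k,interpolation=cv2.INTER_CUBIC)
a=z(t,235,155,90,60,8); 
cv2.imwrite("pics/z1.png",a)
b=z(t,360,175,130,75,3);c=z(s,300,160,66,60,6);d=z(s,285,240,90,115,4)
o=np.zeros((590,790,3),np.uint8)
o[:225,:390]=b;o[:360,394:790]=c;o[230:230+360,:360]=d[:360]
cv2.imwrite("pics/z2.png",o)
E
```

```text
(no output)
```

View pics/z1.png

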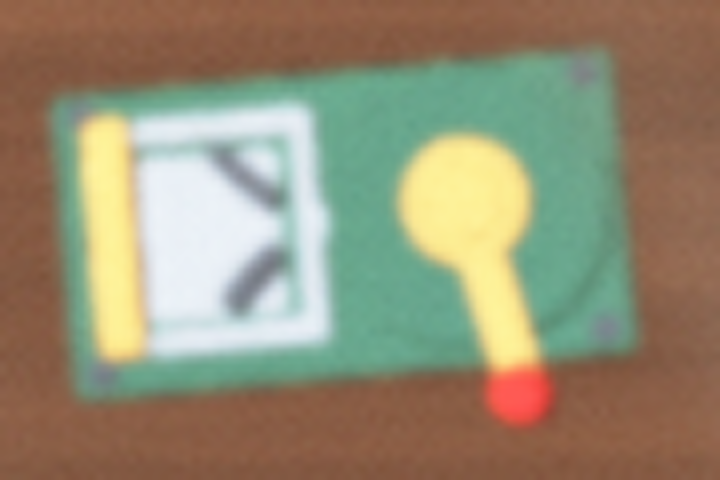

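View pics/z2.png

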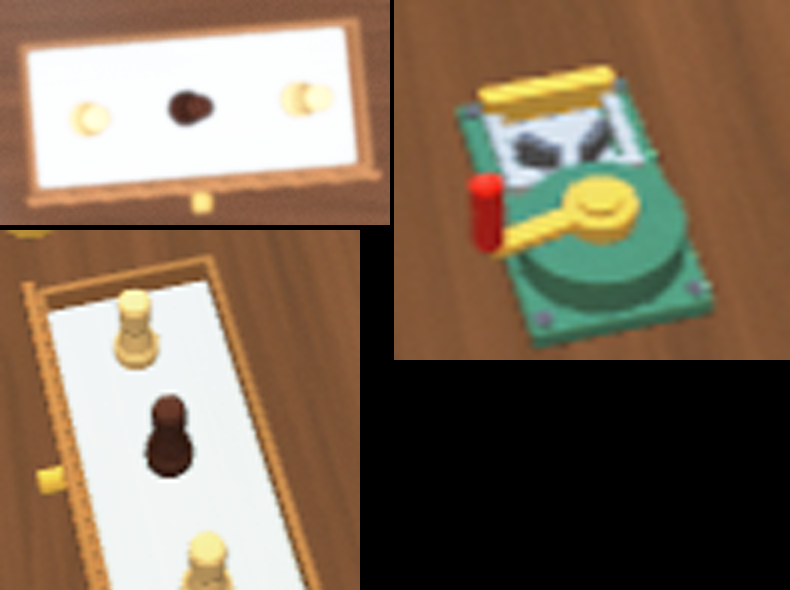

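```bash
cat > h.py <<'E'
import cv2,numpy as np
from scipy.optimize import least_squares
from station import ctrl
M={n:ctrl.camera_model(n) for n in("top","side")}
def proj(n,P):
    m=M[n];K=np.array([[m['fx'],0,m['cx']],[0,m['fy'],m['cy']],[0,0,1.]])
    return cv2.projectPoints(np.asarray(P,float).reshape(-1,1,3),m['rvec'],m['tvec'],K,None)[0][:,0]
A=np.linspace(0,2*np.pi,40,endpoint=False)
def sil(n,x,y,z,prof):
    k=8;im=np.zeros((3200,5120),np.uint8)
    ring=[np.c_[x+r*np.cos(A),y+r*np.sin(A),np.full(40,z+h)] for h,r in prof]
    for a,b in zip(ring,ring[1:]):
        cv2.fillConvexPoly(im,cv2.convexHull(np.round(proj(n,np.r_[a,b])*k+(k-1)/2).astype(np.int32)),1)
    m=cv2.moments(im,True);return np.array([m['m10'],m['m01']])/m['m00']/k-(k-1)/2/k,m['m00']/k/k
PAWN=[(0,.017),(.011,.017),(.032,.009),(.038,.012),(.058,.012),(.061,.010)]
PEG=[(.050,.009),(.095,.009)]
def cen(mask,c,r,w,h):
    q=np.zeros(mask.shape,np.uint8);q[r:r+h,c:c+w]=mask[r:r+h,c:c+w]
    m=cv2.moments(q,True);return np.array([m['m10'],m['m01']])/m['m00'],m['m00']
def fitxy(obs,z,prof,x0):
    f=lambda p:np.concatenate([sil(n,*p,z,prof)[0]-c for n,c in obs.items()])
    s=least_squares(f,x0,diff_step=.003);return s.x,s.fun
E
cat > m1.py <<'E'
from h import *
I={n:cv2.imread(f"pics/{n}0.png").astype(int) for n in M}
dark={n:(i.max(2)<110).astype(np.uint8) for n,i in I.items()}
red={n:((i[...,2]>110)&(i[...,1]<75)&(i[...,0]<75)).astype(np.uint8) for n,i in I.items()}
o={};
for n,b in(("top",(405,198,40,25)),("side",(312,275,30,32))):
    o[n],a=cen(dark[n],*b);print("blank",n,o[n],a)
p,f=fitxy(o,.006,PAWN,[.5,-.2]);print("blank",p,f,[sil(n,*p,.006,PAWN)[1] for n in M])
o={}
for n,b in(("top",(290,196,18,14)),("side",(308,185,14,20))):
    o[n],a=cen(red[n],*b);print("peg",n,o[n],a)
q,f=fitxy(o,0,PEG,[.5,.05]);print("peg",q,f,[sil(n,*q,0,PEG)[1] for n in M])
u=lambda L,c,r,k:(np.array(L,float)+.5)/k-.5+[c,r]
tp=u([(52,98),(608,48),(637,348),(80,402),(78,117),(100,360),(125,115),(147,357)],235,155,8)
def pts(v):
    x,y,w,j=v;L=np.array([(50,134,12),(50,-50,12),(-50,-50,12),(-50,134,12),(38,j+14,34),(-38,j+14,34),(38,j,34),(-38,j,34)])/1000
    L[4:,1]+=0
    R=np.array([[np.cos(w),-np.sin(w)],[np.sin(w),np.cos(w)]]);L[:,:2]=L[:,:2]@R.T+[x,y];return L
sp=u([(460-394,110),(620-394,85),(712-394,303),(533-394,335)],300,160,6)
def f(v):
    P=pts(v);e=[(proj("top",P)-tp)];
    e.append(proj("side",P[[3,0,1,2]])-sp);return np.concatenate(e).ravel()
s=least_squares(f,[.5,.1,0.1,108],x_scale=[.1,.1,.1,10],loss="soft_l1");v=s.x
print("clamp",v);print(f(v).reshape(-1,2).round(2))
R=np.array([[np.cos(v[2]),-np.sin(v[2])],[np.sin(v[2]),np.cos(v[2])]])
d=q-v[:2];print("peg r",np.hypot(*d),"ang",np.arctan2(d[1],d[0]));print("place",v[:2]+R@[0,.088])
E
python3 m1.py
```

```text
blank top [422.62105263 210.50526316] 95.0
blank side [326.85119048 292.14880952] 168.0
blank [ 0.48039492 -0.23914935] [ 0.24319717 -0.50760261 -0.51958476 -0.12354376] [173.234375, 213.859375]
peg top [302.55555556 204.55555556] 9.0
peg side [314.66666667 195.15151515] 66.0
peg [0.49739791 0.07001974] [-0.79261335 -0.44060054 -0.3515515   1.31943015] [51.234375, 81.40625]
clamp [5.61200342e-01 9.29299087e-02 8.21302950e-02 1.07555253e+02]
[[-0.08 -0.27]
 [ 0.54 -0.61]
 [ 0.49 -0.11]
 [-0.35 -0.18]
 [ 0.32  0.47]
 [ 0.08 -0.38]
 [-0.1   0.21]
 [-0.32 -0.53]
 [-1.56 -0.45]
 [-0.31 -1.45]
 [-0.03 -0.07]
 [-0.63  0.76]]
peg r 0.06779104494256165 ang -2.7968518719634883
place [0.553981   0.18063328]
```

```bash
sed -i 's/i.max(2)<110/i.max(2)<150/; s/(i\[...,2\]>110)&(i\[...,1\]<75)&(i\[...,0\]<75)/(i[...,2]-i[...,1]>75)\&(i[...,1]-i[...,0]<30)/; s/(290,196,18,14)/(290,196,20,16)/' m1.py; python3 m1.py | grep -v "^ \[\|^\[\["
python3 - <<'E'
import cv2
t=cv2.imread("pics/top0.png");print(t[203:208:2,294:306].tolist());print(t[211,410:440].max(1))
E
```

```text
blank top [422.90909091 210.6446281 ] 121.0
blank side [326.82258065 291.88709677] 186.0
blank [ 0.48018354 -0.23916441] [-0.02587894 -0.57318906 -0.57745783  0.13651353] [173.265625, 214.046875]
peg top [299.57407407 204.46296296] 54.0
peg side [314.90769231 194.67692308] 65.0
peg [0.49778937 0.07569952] [-0.1208311  -0.458678   -0.73100637  0.46592374] [51.734375, 81.09375]
clamp [5.61200342e-01 9.29299087e-02 8.21302950e-02 1.07555253e+02]
peg r 0.06571025558613766 ang -2.87627316801977
place [0.553981   0.18063328]
[[[67, 89, 139], [66, 89, 171], [73, 88, 230], [80, 91, 252], [84, 91, 254], [83, 90, 254], [82, 89, 254], [76, 83, 252], [67, 74, 243], [59, 72, 208], [63, 79, 156], [65, 85, 136]], [[64, 89, 138], [70, 91, 165], [71, 90, 221], [78, 89, 249], [82, 90, 253], [82, 89, 254], [83, 87, 253], [77, 82, 251], [65, 72, 237], [58, 68, 193], [61, 78, 149], [66, 90, 139]], [[69, 92, 139], [69, 94, 143], [69, 91, 154], [65, 86, 179], [68, 88, 211], [67, 82, 223], [65, 79, 223], [64, 78, 207], [60, 74, 174], [60, 79, 148], [63, 86, 139], [71, 94, 141]]]
[254 254 254 254 251 220 143  98  84  77  72  71  84  99 105 104 105 102
 100 105 132 199 248 254 254 254 254 254 254 254]
```

Request:
{"fn": "play_rows", "kwargs": {
  "commands": [
    [0, 0, 0, 0, 0, 6.8, -1],
    [0, 0, 0, 0, 0, 6.8, -1],
    [0, 0, 0, 0, 0, 6.8, -1],
    [0, 0, 0, 0, 0, 6.8, -1],
    [0, 0, 0, 0, 0, 6.8, -0.6],
    [0, 0, 0, 0, 0, 6.8, -0.3],
    [0, 0, 0, 0, 0, 6.8, -0.1],
    [0, 0, 0, 0, 0, 6.8, -0.1],
    [0, 0, 0, 0, 0, 7.0, -0.1],
    [0, 0, 0, 0, 0, 0, -0.1]
  ]
}}

```text
time_s: 0.93
ee_pos: [0.2226, 0.5028, 0.2051]
eef_rot: [-3.141, 0.001, 1.647]
force: [0.7, -0.5, -0.2]
grip_width: 0.0569
grip_force: 0.0
```

Request:
{"fn": "play_rows", "kwargs": {
  "commands": [
    [-0.014, 0.0036, 0.001, 0, 0, 0, -0.1],
    [-0.028, 0.0072, 0.003, 0, 0, 0, -0.1],
    [-0.028, 0.0072, 0.003, 0, 0, 0, -0.1],
    [-0.028, 0.0072, 0.003, 0, 0, 0, -0.1],
    [-0.028, 0.0072, 0.003, 0, 0, 0, -0.1],
    [-0.028, 0.0072, 0.003, 0, 0, 0, -0.1],
    [-0.028, 0.0072, 0.003, 0, 0, 0, -0.1],
    [-0.028, 0.0072, 0.003, 0, 0, 0, -0.1],
    [-0.028, 0.0072, 0.003, 0, 0, 0, -0.1],
    [-0.028, 0.0072, 0.003, 0, 0, 0, -0.1],
    [-0.028, 0.0072, 0.003, 0, 0, 0, -0.1],
    [-0.028, 0.0072, 0.003, 0, 0, 0, -0.1],
    [-0.028, 0.0072, 0.003, 0, 0, 0, -0.1],
    [-0.028, 0.0072, 0.003, 0, 0, 0, -0.1],
    [-0.028, 0.0072, 0.003, 0, 0, 0, -0.1],
    [-0.028, 0.0072, 0.003, 0, 0, 0, -0.1],
    [-0.028, 0.0072, 0.003, 0, 0, 0, -0.1],
    [-0.028, 0.0072, 0.003, 0, 0, 0, -0.1],
    [-0.028, 0.0072, 0.003, 0, 0, 0, -0.1],
    [-0.028, 0.0072, 0.003, 0, 0, 0, -0.1]
  ]
}}

```text
time_s: 2.6
ee_pos: [0.4076, -0.0312, 0.1473]
eef_rot: [3.142, -0.0, 1.658]
force: [0.4, -0.4, 0.8]
grip_width: 0.0517
grip_force: 0.0
```

Request:
{"fn": "play_rows", "kwargs": {
  "commands": [
    [-0.028, 0.0072, 0.004, 0, 0, 0, -0.1],
    [-0.028, 0.0072, 0.004, 0, 0, 0, -0.1],
    [-0.028, 0.0072, 0.004, 0, 0, 0, -0.1],
    [-0.028, 0.0072, 0.004, 0, 0, 0, -0.1],
    [-0.028, 0.0072, 0.004, 0, 0, 0, -0.1],
    [-0.028, 0.0072, 0.004, 0, 0, 0, -0.1],
    [-0.028, 0.0072, 0.004, 0, 0, 0, -0.1],
    [-0.017, 0.0045, 0.004, 0, 0, 0, -0.1],
    [0, 0, 0, 0, 0, 0, -0.1],
    [0, 0, 0, 0, 0, 0, -0.1],
    [0, 0, 0, 0, 0, 0, -0.1]
  ]
}}

```text
time_s: 3.52
ee_pos: [0.4795, -0.2367, 0.1154]
eef_rot: [-3.141, -0.0, 1.655]
force: [-0.1, 0.6, 0.5]
grip_width: 0.0515
grip_force: 0.0
```

Request:
{"fn": "play_rows", "kwargs": {
  "commands": [
    [-0.0025, 0.0007, 0.01, 0, 0, 0, -0.1],
    [0, 0, 0.015, 0, 0, 0, -0.1],
    [0, 0, 0.015, 0, 0, 0, -0.1],
    [0, 0, 0.015, 0, 0, 0, -0.1],
    [0, 0, 0.012, 0, 0, 0, -0.1],
    [0, 0, 0.008, 0, 0, 0, -0.1],
    [0, 0, 0.005, 0, 0, 0, -0.1],
    [0, 0, 0, 0, 0, 0, -0.1],
    [0, 0, 0, 0, 0, 0, 0.1],
    [0, 0, 0, 0, 0, 0, 0.3],
    [0, 0, 0, 0, 0, 0, 0.5],
    [0, 0, 0, 0, 0, 0, 0.7],
    [0, 0, 0, 0, 0, 0, 1],
    [0, 0, 0, 0, 0, 0, 1],
    [0, 0, 0, 0, 0, 0, 1],
    [0, 0, 0, 0, 0, 0, 1]
  ],
  "force": 15
}}

```text
time_s: 4.85
ee_pos: [0.4808, -0.24, 0.0357]
eef_rot: [3.141, 0.0, 1.653]
force: [-0.8, 0.3, 2.2]
grip_width: 0.0236
grip_force: 15.0
```

Request:
{"fn": "play_rows", "kwargs": {
  "commands": [
    [0, 0, -0.004, 0, 0, 0, 1],
    [0, 0, -0.01, 0, 0, 0, 1],
    [0, 0, -0.02, 0, 0, 0, 1],
    [0, 0, -0.025, 0, 0, 0, 1],
    [0, 0, -0.025, 0, 0, 0, 1],
    [0, 0, -0.025, 0, 0, 0, 1],
    [0, 0, -0.006, 0, 0, 0, 1],
    [0, 0, 0, 0, 0, 0, 1]
  ]
}}

```text
time_s: 5.52
ee_pos: [0.4813, -0.2402, 0.1526]
eef_rot: [3.139, 0.002, 1.653]
force: [0.8, 0.1, -0.3]
grip_width: 0.0239
grip_force: 15.0
```

Request:
{"fn": "play_rows", "kwargs": {
  "commands": [
    [0.01, 0.0027, 0, 0, 0, 0, 1],
    [0.0228, 0.0059, 0, 0, 0, 0, 1],
    [0.0228, 0.0059, 0, 0, 0, 0, 1],
    [0.0228, 0.0059, 0, 0, 0, 0, 1],
    [0.0228, 0.0059, 0, 0, 0, 0, 1],
    [0.0228, 0.0059, 0, 0, 0, 0, 1],
    [0.0228, 0.0059, 0, 0, 0, 0, 1],
    [0.0228, 0.0059, 0, 0, 0, 0, 1],
    [0.0228, 0.0059, 0, 0, 0, 0, 1],
    [0.0228, 0.0059, 0, 0, 0, 0, 1],
    [0.0228, 0.0059, 0, 0, 0, 0, 1],
    [0.0228, 0.0059, 0, 0, 0, 0, 1],
    [0.0228, 0.0059, 0, 0, 0, 0, 1],
    [0.0228, 0.0059, 0, 0, 0, 0, 1],
    [0.0228, 0.0059, 0, 0, 0, 0, 1],
    [0.0228, 0.0059, 0, 0, 0, 0, 1],
    [0.0228, 0.0059, 0, 0, 0, 0, 1],
    [0.0228, 0.0059, 0, 0, 0, 0, 1],
    [0.015, 0.0047, 0, 0, 0, 0, 1],
    [0, 0, 0, 0, 0, 0, 1]
  ]
}}

```text
time_s: 7.18
ee_pos: [0.5534, 0.1828, 0.1488]
eef_rot: [-3.139, 0.0, 1.656]
force: [-0.4, -0.4, -0.8]
grip_width: 0.0232
grip_force: 15.0
```

```bash
python3 - <<'E'
from h import *
o=ctrl.get_obs();print(o['ee_pos'],o['eef_rot'],o['force'],o['grip_width'])
I={n:ctrl.camera(n) for n in M}
z=lambda im,c,r,w,h,k:cv2.resize(im[r:r+h,c:c+w],None,fx=k,fy=k,interpolation=cv2.INTER_CUBIC)
for n in M: cv2.imwrite(f"pics/{n}1.png",I[n])
cv2.imwrite("pics/z3.png",np.hstack([z(I["top"],235,140,80,100,5),z(I["side"],300,130,80,100,5)]))
E
```

```text
[0.55338385 0.18284508 0.14883763] [-3.13938105e+00  3.33372785e-05  1.65568055e+00] [-0.39378162 -0.38324741 -0.78726557] 0.02322073554502204
```

View pics/z3.png

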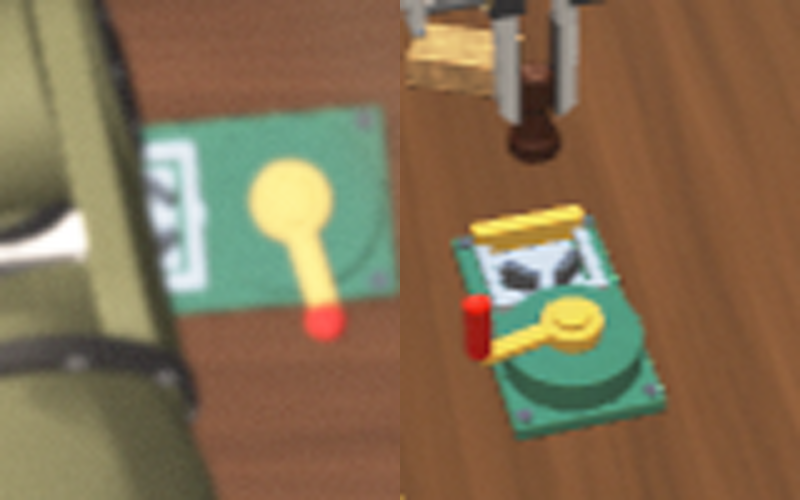

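The side view shows the blank held upright, with its foot at about zoom (534,143). The arm hides the nest in the top view. I'll check the blank's offset from the TCP in the side view.

```bash
python3 - <<'E'
from h import *
i=cv2.imread("pics/side1.png")
# foot extents rows/cols, luminance
g=i[150:166,318:336].max(2);print(g)
x,y,z=.5534,.1828,.1488-.0297
P=np.r_[np.c_[x+.017*np.cos(A),y+.017*np.sin(A),np.full(40,z)],np.c_[x+.017*np.cos(A),y+.017*np.sin(A),np.full(40,z+.011)]]
p=proj("side",P);print(p.min(0),p.max(0))
for d in([.01,0,0],[0,.01,0],[0,0,.01]):print(d,proj("side",[[x,y,z],np.array([x,y,z])+d])@np.eye(2))
# clamp jaw top bar in side view
w=.0821;R=np.array([[np.cos(w),-np.sin(w)],[np.sin(w),np.cos(w)]])
for L in([38,107.5,34],[-38,107.5,34],[38,121.5,34],[-38,121.5,34]):
    L=np.array(L)/1e3;q=R@L[:2]+[.5612,.09293];p=proj("side",[*q,L[2]])[0];print("jaw",(p-[300,130]+.5)*5-.5+[400,0])
E
```

```text
[[124 120 141 158 160 123  67  55  57  56  54  50  48  81 136 158 158 145]
 [126 126 146 158 158 123  68  55  55  56  53  61  63  84 136 154 142 134]
 [125 129 146 158 158 125  64  46  49  46  43  73  86  91 129 139 131 133]
 [127 124 135 151 158 122  66  56  55  59  58  63 105 129 129 128 130 133]
 [126 125 124 130 138 113  70  58  59  61  58  55  95 122 125 127 128 129]
 [126 125 123 112  85  63  59  60  60  61  58  55  59 103 125 126 126 126]
 [126 126 125 107  78  59  58  59  61  60  57  56  58  84 115 125 128 128]
 [123 126 126  97  71  65  60  60  61  61  57  56  62  69 108 127 126 127]
 [124 125 125  93  63  70  73  74  73  72  75  75  68  64 104 127 128 128]
 [123 125 128  96  49  60  72  79  83  80  74  66  55  58 107 129 125 127]
 [120 123 127 105  69  54  55  53  56  54  55  52  51  87 119 127 124 125]
 [123 125 127 127 105  74  54  54  54  54  53  50  72 110 129 129 124 124]
 [123 124 126 126 123 112  94  79  71  81  86 106 121 125 129 128 127 123]
 [124 124 127 128 126 124 126 124 123 125 125 125 122 125 128 131 129 125]
 [123 124 124 126 126 123 127 126 124 126 128 127 126 125 130 131 129 126]
 [123 122 121 126 126 126 126 126 124 125 128 127 125 125 127 129 130 125]]
[320.40197926 153.19804616] [331.09025048 162.78081927]
[0.01, 0, 0] [[325.78249468 159.27711309]
 [328.85633819 158.90104918]]
[0, 0.01, 0] [[325.78249468 159.27711309]
 [325.25019365 157.27962007]]
[0, 0, 0.01] [[325.78249468 159.27711309]
 [325.74714867 156.87745124]]
jaw [580.54781791 218.14995421]
jaw [471.9090074  238.28596011]
jaw [575.0690211  204.78099349]
jaw [467.12621094 224.65496295]
```

Request:
{"fn": "play_rows", "kwargs": {
  "commands": [
    [0, 0, 0.015, 0, 0, 0, 1],
    [0, 0, 0.02, 0, 0, 0, 1],
    [0, 0, 0.02, 0, 0, 0, 1],
    [0, 0, 0.015, 0, 0, 0, 1],
    [0, 0, 0.003, 0, 0, 0, 1],
    [0, 0, 0, 0, 0, 0, 1],
    [0, 0, 0, 0, 0, 0, 1],
    [0, 0, 0, 0, 0, 0, 1]
  ]
}}

```text
time_s: 7.95
ee_pos: [0.5546, 0.18, 0.0786]
eef_rot: [3.14, -0.0, 1.653]
force: [-0.3, -0.0, -1.0]
grip_width: 0.0238
grip_force: 15.0
```

```bash
python3 - <<'E'
from h import *
E=[]
S=[]
for k in range(8):
    S.append(ctrl.camera("side").astype(float));o=ctrl.get_obs();E.append(np.r_[o['ee_pos'],o['eef_rot']])
print(np.round(E,4));i=np.mean(S,0);cv2.imwrite("pics/side2.png",i)
c,r,k=305,140,10
cv2.imwrite("pics/z4.png",cv2.resize(i[r:r+60,c:c+60],None,fx=k,fy=k,interpolation=cv2.INTER_CUBIC))
x,y,z=np.median(E,0)[:3];z-=.0297
P=np.r_[np.c_[x+.017*np.cos(A),y+.017*np.sin(A),np.full(40,z)],np.c_[x+.017*np.cos(A),y+.017*np.sin(A),np.full(40,z+.011)]]
p=(proj("side",P)-[c,r]+.5)*k-.5;print(p.min(0),p.max(0))
w=.0821;R=np.array([[np.cos(w),-np.sin(w)],[np.sin(w),np.cos(w)]])
for L in([38,107.5,34],[-38,107.5,34],[38,121.5,34],[-38,121.5,34],[50,134,12],[-50,134,12]):
    L=np.array(L)/1e3;q=R@L[:2]+[.5612,.09293];print("jaw",(proj("side",[*q,L[2]])[0]-[c,r]+.5)*k-.5)
E
```

```text
[[ 5.5450e-01  1.8010e-01  7.8600e-02  3.1400e+00 -3.0000e-04  1.6529e+00]
 [ 5.5450e-01  1.8020e-01  7.8500e-02  3.1401e+00 -2.0000e-04  1.6530e+00]
 [ 5.5440e-01  1.8020e-01  7.8300e-02  3.1404e+00 -2.0000e-04  1.6531e+00]
 [ 5.5430e-01  1.8020e-01  7.8100e-02  3.1406e+00 -1.0000e-04  1.6531e+00]
 [ 5.5420e-01  1.8020e-01  7.7900e-02  3.1409e+00 -1.0000e-04  1.6532e+00]
 [ 5.5410e-01  1.8020e-01  7.7800e-02  3.1411e+00 -1.0000e-04  1.6532e+00]
 [ 5.5410e-01  1.8020e-01  7.7700e-02  3.1413e+00 -0.0000e+00  1.6533e+00]
 [ 5.5410e-01  1.8020e-01  7.7600e-02  3.1414e+00  0.0000e+00  1.6532e+00]]
[166.81132295 305.58162606] [269.62793297 399.74057556]
jaw [311.59563582 336.79990842]
jaw [ 94.31801481 377.07192022]
jaw [300.6380422  310.06198698]
jaw [ 84.75242187 349.80992589]
jaw [323.9352162  327.54424581]
jaw [ 44.76645036 379.20424521][ WARN:0@3.209] global loadsave.cpp:1063 imwrite_ Unsupported depth image for selected encoder is fallbacked to CV_8U.
```

View pics/z4.png

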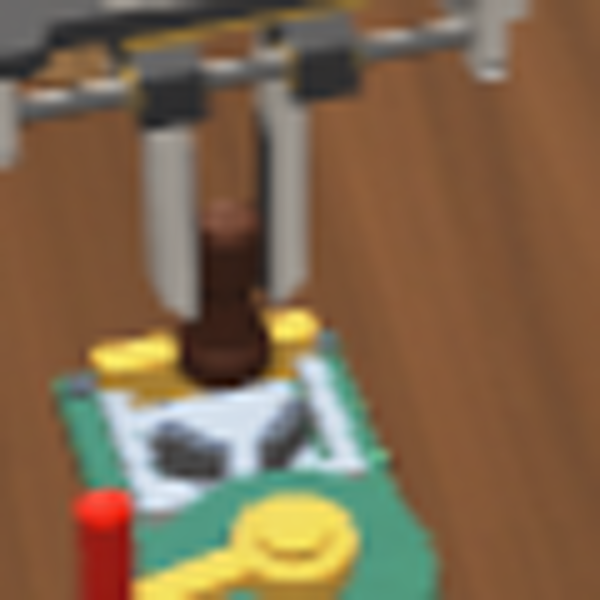

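```bash
python3 - <<'E'
from h import *
i=cv2.imread("pics/side2.png");print(i[170:184,324:331].max(2).T)
g=[(0,.017),(.011,.017)]
for r in(174,172): print(i[r,318:338].max(1))
i0=cv2.imread("pics/side0.png");print(i0[292:302,323:331].max(2).T)
# pred foot bottoms at grasp with fitted xy
for p in([.4802,-.2392,.006],[.5541,.1802,.0776-.0297],[.5541,.1802,.078-.0295]):
    a=proj("side",np.c_[p[0]+.017*np.cos(A),p[1]+.017*np.sin(A),np.full(40,p[2])]);print(a.min(0),a.max(0))
E
```

```text
[[115 107  59  57  65  69  54  52 110 186 236 237 231 157]
 [ 53  54  56  58  58  74  65  53  67 169 237 237 236 204]
 [ 53  57  57  58  57  77  73  54  52 174 237 236 236 231]
 [ 50  57  58  59  57  76  74  53  53 202 238 236 236 237]
 [ 54  57  58  57  56  74  71  52  52 226 237 236 236 237]
 [ 54  54  54  55  57  71  61  51  90 236 237 236 236 237]
 [ 80  61  48  53  61  67  51  49 136 236 237 235 236 226]]
[238 243 243 236 174  70  65  58  57  57  56  57  61  62 137 170 171 174
 146 117]
[124 123 122 122 108  78  59  56  57  58  58  54  48 117 226 243 243 243
 214 123]
[[ 59  55  53  57  61  67  64  54 118 237]
 [ 52  55  58  57  59  65  68  60  53 171]
 [ 53  61  59  60  59  63  71  68  52  82]
 [ 56  60  58  61  59  59  70  71  52  54]
 [ 53  52  59  60  59  59  71  71  52  54]
 [ 52  55  58  59  59  59  71  70  54  53]
 [ 49  57  55  58  58  62  67  62  55 126]
 [ 48  54  53  53  59  65  70  54  51 229]]
[319.97487737 290.80883313] [332.69060896 302.12103654]
[321.2567978  172.64274405] [331.47158837 179.61957393]
[321.25327844 172.51050695] [331.47143117 179.48731292]
```

Request:
{"fn": "play_rows", "kwargs": {
  "commands": [
    [-0.001, 0, 0.004, 0, 0, 0, 1],
    [0, 0, 0.004, 0, 0, 0, 1],
    [0, 0, 0.003, 0, 0, 0, 1],
    [0, 0, 0.002, 0, 0, 0, 1],
    [0, 0, 0.002, 0, 0, 0, 1],
    [0, 0, 0.002, 0, 0, 0, 1],
    [0, 0, 0, 0, 0, 0, 1]
  ]
}}

```text
time_s: 8.93
ee_pos: [0.554, 0.1792, 0.06]
eef_rot: [-3.141, 0.0, 1.653]
force: [0.0, 0.6, -0.7]
grip_width: 0.0239
grip_force: 15.0
```

Request:
{"fn": "play_rows", "kwargs": {
  "commands": [
    [0, 0, 0.002, 0, 0, 0, 1],
    [0, 0, 0.002, 0, 0, 0, 1],
    [0, 0, 0.001, 0, 0, 0, 1],
    [0, 0, 0, 0, 0, 0, 1],
    [0, 0, 0, 0, 0, 0, 1]
  ]
}}

```text
time_s: 9.35
ee_pos: [0.5541, 0.1792, 0.0554]
eef_rot: [-3.142, 0.0, 1.653]
force: [0.1, -0.0, -0.4]
grip_width: 0.0239
grip_force: 15.0
```

Request:
{"fn": "play_rows", "kwargs": {
  "commands": [
    [0.001, 0, 0, 0, 0, 0, 1],
    [0.001, 0, 0, 0, 0, 0, 1],
    [0, 0, 0, 0, 0, 0, 1],
    [0, 0, 0, 0, 0, 0, 1],
    [0, 0, 0, 0, 0, 0, 1]
  ]
}}

```text
time_s: 9.77
ee_pos: [0.554, 0.1812, 0.0555]
eef_rot: [3.142, -0.0, 1.653]
force: [-0.1, 0.1, 0.1]
grip_width: 0.0235
grip_force: 15.0
```

Request:
{"fn": "play_rows", "kwargs": {
  "commands": [
    [-0.002, 0, 0, 0, 0, 0, 1],
    [-0.002, 0, 0, 0, 0, 0, 1],
    [0, 0, 0, 0, 0, 0, 1],
    [0, 0, 0, 0, 0, 0, 1],
    [0, 0, 0, 0, 0, 0, 1]
  ]
}}

```text
time_s: 10.18
ee_pos: [0.5543, 0.1772, 0.0555]
eef_rot: [3.141, -0.0, 1.653]
force: [0.5, 0.6, -1.3]
grip_width: 0.0238
grip_force: 15.0
```

Request:
{"fn": "play_rows", "kwargs": {
  "commands": [
    [0.002, 0, 0.002, 0, 0, 0, 1],
    [0, 0, 0.003, 0, 0, 0, 1],
    [0, 0, 0.003, 0, 0, 0, 1],
    [0, 0, 0.002, 0, 0, 0, 1],
    [0, 0, 0.001, 0, 0, 0, 1],
    [0, 0, 0, 0, 0, 0, 1],
    [0, 0, 0, 0, 0, 0, 1]
  ]
}}

```text
time_s: 10.77
ee_pos: [0.5541, 0.1792, 0.0444]
eef_rot: [-3.141, 0.0, 1.653]
force: [0.3, -0.6, -0.6]
grip_width: 0.0235
grip_force: 15.0
```

Request:
{"fn": "play_rows", "kwargs": {
  "commands": [
    [0, 0, 0.001, 0, 0, 0, 1],
    [0, 0, 0, 0, 0, 0, 1],
    [0, 0, 0, 0, 0, 0, 1]
  ]
}}

```text
time_s: 11.02
ee_pos: [0.5543, 0.1792, 0.0437]
eef_rot: [3.141, -0.0, 1.653]
force: [-0.2, 0.6, 2.4]
grip_width: 0.0232
grip_force: 15.0
```

Request:
{"fn": "play_rows", "kwargs": {
  "commands": [
    [0, 0, 0.0003, 0, 0, 0, 1],
    [0, 0, 0, 0, 0, 0, 0.46],
    [0, 0, 0, 0, 0, 0, 0.4],
    [0, 0, 0, 0, 0, 0, 0.3],
    [0, 0, 0, 0, 0, 0, 0.1],
    [0, 0, 0, 0, 0, 0, 0],
    [0, 0, 0, 0, 0, 0, 0],
    [0, 0, 0, 0, 0, 0, 0],
    [0, 0, -0.01, 0, 0, 0, 0],
    [0, 0, -0.02, 0, 0, 0, 0],
    [0, 0, -0.025, 0, 0, 0, 0],
    [0, 0, -0.025, 0, 0, 0, 0],
    [0, 0, -0.015, 0, 0, 0, 0],
    [0, 0, -0.011, 0, 0, 0, 0]
  ]
}}

```text
time_s: 12.18
ee_pos: [0.5546, 0.1793, 0.1519]
eef_rot: [3.139, -0.0, 1.653]
force: [0.1, 0.4, -0.8]
grip_width: 0.0471
grip_force: 0.0
```

Request:
{"fn": "play_rows", "kwargs": {
  "commands": [
    [-0.0123, -0.008, 0, 0, 0, 0, 0],
    [-0.0123, -0.008, 0, 0, 0, 0, 0],
    [-0.0123, -0.008, 0, 0, 0, 0, 0],
    [-0.0123, -0.008, 0, 0, 0, 0, 0],
    [-0.0123, -0.008, 0, 0, 0, 0, 0],
    [-0.0123, -0.008, 0, 0, 0, 0, 0],
    [-0.0123, -0.008, 0, 0, 0, 0, 0],
    [-0.0123, -0.008, 0, 0, 0, 0, 0],
    [0, 0, 0, 0, 0, 6.6, 0],
    [0, 0, 0, 0, 0, 6.6, 0],
    [0, 0, 0, 0, 0, 6.6, 0],
    [0, 0, 0, 0, 0, 6.6, 0],
    [0, 0, 0, 0, 0, 6.6, 0],
    [0, 0, 0, 0, 0, 6.6, 0],
    [0, 0, 0, 0, 0, 6.6, 0],
    [0, 0, 0, 0, 0, 6.6, 0]
  ]
}}

```text
time_s: 13.52
ee_pos: [0.4982, 0.0756, 0.1492]
eef_rot: [-3.141, 0.0, 0.726]
force: [0.1, -0.7, 0.1]
grip_width: 0.0469
grip_force: 0.0
```

Request:
{"fn": "play_rows", "kwargs": {
  "commands": [
    [0, 0, 0, 0, 0, 6.6, 0],
    [0, 0, 0, 0, 0, 6.6, 0],
    [0, 0, 0, 0, 0, 6.6, 0],
    [0, 0, 0, 0, 0, 6.6, 0],
    [0, 0, 0.01, 0, 0, 0, 0],
    [0, 0, 0.02, 0, 0, 0, 0],
    [0, 0, 0.01, 0, 0, 0, 0],
    [0, 0, 0, 0, 0, 0, 0],
    [0, 0, 0, 0, 0, 0, 0],
    [0, 0, 0, 0, 0, 0, 0]
  ]
}}

```text
time_s: 14.35
ee_pos: [0.4987, 0.0758, 0.1097]
eef_rot: [3.141, -0.001, 0.272]
force: [0.5, 0.7, -0.2]
grip_width: 0.0472
grip_force: 0.0
```

```bash
python3 - <<'E'
from h import *
o=ctrl.get_obs();print(o['ee_pos'],o['eef_rot'],o['qpos'].round(2))
I={n:ctrl.camera(n) for n in M}
z=lambda im,c,r,w,h,k:cv2.resize(im[r:r+h,c:c+w],None,fx=k,fy=k,interpolation=cv2.INTER_CUBIC)
for n in M: cv2.imwrite(f"pics/{n}3.png",I[n])
cv2.imwrite("pics/z5.png",np.hstack([z(I["top"],235,140,80,100,5),z(I["side"],290,130,80,100,5)]))
E
```

```text
[0.49872611 0.0758222  0.10970362] [ 3.14148451e+00 -6.04056090e-04  2.71927652e-01] [0.08 0.3  1.75 0.   1.08 1.38]
```

View pics/z5.png

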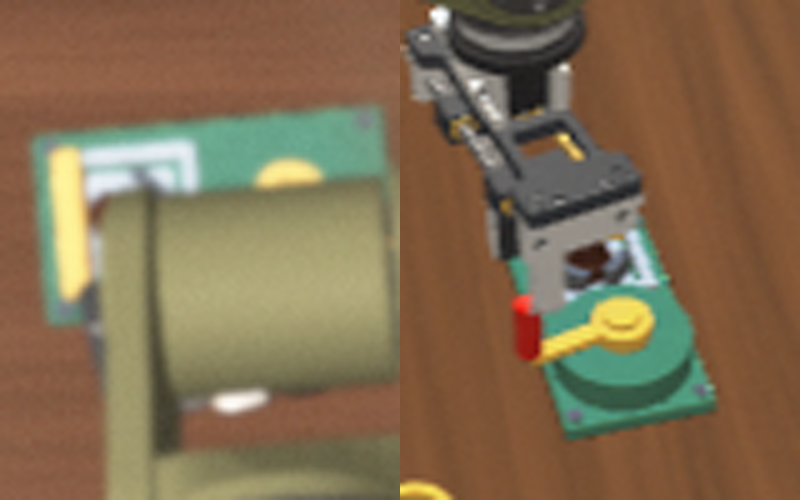

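The blank's foot is in the nest at zoom (590,258), and the fingers straddle the peg at (527,327). I'll lower and grip.

Request:
{"fn": "play_rows", "kwargs": {
  "commands": [
    [0, 0, 0.01, 0, 0, 0, 0],
    [0, 0, 0.012, 0, 0, 0, 0],
    [0, 0, 0.012, 0, 0, 0, 0],
    [0, 0, 0.01, 0, 0, 0, 0],
    [0, 0, 0.005, 0, 0, 0, 0],
    [0, 0, 0, 0, 0, 0, 0],
    [0, 0, 0, 0, 0, 0, 0.3],
    [0, 0, 0, 0, 0, 0, 0.5],
    [0, 0, 0, 0, 0, 0, 0.8],
    [0, 0, 0, 0, 0, 0, 1],
    [0, 0, 0, 0, 0, 0, 1],
    [0, 0, 0, 0, 0, 0, 1]
  ],
  "force": 20
}}

```text
time_s: 15.45
ee_pos: [0.4986, 0.0754, 0.0605]
eef_rot: [3.141, -0.0, 0.271]
force: [-1.5, -5.0, 3.1]
grip_width: 0.0174
grip_force: 20.0
```

Request:
{"fn": "play_rows", "kwargs": {
  "commands": [
    [2e-05, 0.0017, 0, 0, 0, -1.5, 1],
    [9e-05, 0.0034, 0, 0, 0, -3, 1],
    [9e-05, 0.0034, 0, 0, 0, -3, 1],
    [9e-05, 0.0034, 0, 0, 0, -3, 1],
    [9e-05, 0.0034, 0, 0, 0, -3, 1],
    [9e-05, 0.0034, 0, 0, 0, -3, 1],
    [2e-05, 0.0017, 0, 0, 0, -1.5, 1],
    [0, 0, 0, 0, 0, 0, 1]
  ]
}}

```text
time_s: 16.12
ee_pos: [0.5068, 0.0576, 0.0604]
eef_rot: [-3.141, -0.0, 0.586]
force: [-2.6, 3.2, 3.1]
grip_width: 0.0176
grip_force: 20.0
```

Request:
{"fn": "play_rows", "kwargs": {
  "commands": [
    [9e-05, 0.0034, 0, 0, 0, -3, 1],
    [9e-05, 0.0034, 0, 0, 0, -3, 1],
    [9e-05, 0.0034, 0, 0, 0, -3, 1],
    [9e-05, 0.0034, 0, 0, 0, -3, 1],
    [9e-05, 0.0034, 0, 0, 0, -3, 1],
    [9e-05, 0.0034, 0, 0, 0, -3, 1],
    [9e-05, 0.0034, 0, 0, 0, -3, 1],
    [9e-05, 0.0034, 0, 0, 0, -3, 1],
    [9e-05, 0.0034, 0, 0, 0, -3, 1],
    [2e-05, 0.0017, 0, 0, 0, -1.5, 1],
    [0, 0, 0, 0, 0, 0, 1]
  ]
}}

```text
time_s: 17.03
ee_pos: [0.5302, 0.0361, 0.0603]
eef_rot: [-3.14, 0.0, 1.084]
force: [-4.8, 2.2, 5.6]
grip_width: 0.0175
grip_force: 20.0
```

Request:
{"fn": "play_rows", "kwargs": {
  "commands": [
    [2e-05, 0.0017, 0, 0, 0, -1.5, 1],
    [2e-05, 0.0017, 0, 0, 0, -1.5, 1],
    [2e-05, 0.0017, 0, 0, 0, -1.5, 1],
    [2e-05, 0.0017, 0, 0, 0, -1.5, 1],
    [2e-05, 0.0017, 0, 0, 0, -1.5, 1],
    [2e-05, 0.0017, 0, 0, 0, -1.5, 1],
    [0, 0, 0, 0, 0, 0, 1]
  ]
}}

```text
time_s: 17.62
ee_pos: [0.5393, 0.0321, 0.0603]
eef_rot: [-3.14, -0.0, 1.241]
force: [-6.2, 2.7, 6.7]
grip_width: 0.0177
grip_force: 20.0
```

Request:
{"fn": "play_rows", "kwargs": {
  "commands": [
    [2e-05, 0.0017, 0, 0, 0, -1.5, 1],
    [2e-05, 0.0017, 0, 0, 0, -1.5, 1],
    [0, 0, 0, 0, 0, 0, 1]
  ]
}}

```text
time_s: 17.87
ee_pos: [0.5427, 0.0311, 0.0603]
eef_rot: [-3.14, -0.0, 1.293]
force: [-5.1, 1.2, 4.0]
grip_width: 0.0175
grip_force: 20.0
```

Request:
{"fn": "play_rows", "kwargs": {
  "commands": [
    [2e-05, 0.0017, 0, 0, 0, -1.5, 1],
    [2e-05, 0.0017, 0, 0, 0, -1.5, 1],
    [0, 0, 0, 0, 0, 0, 1]
  ]
}}

```text
time_s: 18.12
ee_pos: [0.5459, 0.0302, 0.0603]
eef_rot: [-3.14, -0.0, 1.345]
force: [-6.0, 2.0, 5.3]
grip_width: 0.0174
grip_force: 20.0
```

Request:
{"fn": "play_rows", "kwargs": {
  "commands": [
    [2e-05, 0.0017, 0, 0, 0, -1.5, 1],
    [2e-05, 0.0017, 0, 0, 0, -1.5, 1],
    [0, 0, 0, 0, 0, 0, 1]
  ]
}}

```text
time_s: 18.37
ee_pos: [0.5492, 0.0295, 0.0603]
eef_rot: [-3.14, -0.0, 1.398]
force: [-5.7, 1.9, 5.1]
grip_width: 0.0176
grip_force: 20.0
```

Request:
{"fn": "play_rows", "kwargs": {
  "commands": [
    [2e-05, 0.0017, 0, 0, 0, -1.5, 1],
    [2e-05, 0.0017, 0, 0, 0, -1.5, 1],
    [0, 0, 0, 0, 0, 0, 1]
  ]
}}

```text
time_s: 18.62
ee_pos: [0.5526, 0.029, 0.0603]
eef_rot: [-3.14, -0.0, 1.45]
force: [-5.4, 1.3, 5.1]
grip_width: 0.0174
grip_force: 20.0
```

Request:
{"fn": "play_rows", "kwargs": {
  "commands": [
    [2e-05, 0.0017, 0, 0, 0, -1.5, 1],
    [2e-05, 0.0017, 0, 0, 0, -1.5, 1],
    [0, 0, 0, 0, 0, 0, 1]
  ]
}}

```text
time_s: 18.87
ee_pos: [0.5558, 0.0287, 0.0602]
eef_rot: [-3.139, -0.0, 1.503]
force: [-6.6, 1.4, 6.3]
grip_width: 0.0176
grip_force: 20.0
```

Request:
{"fn": "play_rows", "kwargs": {
  "commands": [
    [2e-05, 0.0017, 0, 0, 0, -1.5, 1],
    [2e-05, 0.0017, 0, 0, 0, -1.5, 1],
    [0, 0, 0, 0, 0, 0, 1]
  ]
}}

```text
time_s: 19.12
ee_pos: [0.5593, 0.0285, 0.0602]
eef_rot: [-3.14, -0.0, 1.555]
force: [-6.0, 0.6, 5.6]
grip_width: 0.0174
grip_force: 20.0
```

Request:
{"fn": "play_rows", "kwargs": {
  "commands": [
    [2e-05, 0.0017, 0, 0, 0, -1.5, 1],
    [2e-05, 0.0017, 0, 0, 0, -1.5, 1],
    [0, 0, 0, 0, 0, 0, 1]
  ]
}}

```text
time_s: 19.37
ee_pos: [0.5628, 0.0285, 0.0602]
eef_rot: [-3.14, -0.0, 1.607]
force: [-5.6, 0.9, 4.7]
grip_width: 0.0176
grip_force: 20.0
```

Request:
{"fn": "play_rows", "kwargs": {
  "commands": [
    [2e-05, 0.0017, 0, 0, 0, -1.5, 1],
    [2e-05, 0.0017, 0, 0, 0, -1.5, 1],
    [0, 0, 0, 0, 0, 0, 1]
  ]
}}

```text
time_s: 19.62
ee_pos: [0.566, 0.0287, 0.0602]
eef_rot: [-3.14, -0.0, 1.66]
force: [-6.5, 1.3, 6.3]
grip_width: 0.0176
grip_force: 20.0
```

Request:
{"fn": "play_rows", "kwargs": {
  "commands": [
    [2e-05, 0.0017, 0, 0, 0, -1.5, 1],
    [2e-05, 0.0017, 0, 0, 0, -1.5, 1],
    [0, 0, 0, 0, 0, 0, 1]
  ]
}}

```text
time_s: 19.87
ee_pos: [0.5695, 0.0291, 0.0602]
eef_rot: [-3.14, -0.001, 1.712]
force: [-4.3, 1.8, 4.3]
grip_width: 0.0176
grip_force: 20.0
```

Request:
{"fn": "play_rows", "kwargs": {
  "commands": [
    [2e-05, 0.0017, 0, 0, 0, -1.5, 1],
    [2e-05, 0.0017, 0, 0, 0, -1.5, 1],
    [0, 0, 0, 0, 0, 0, 1]
  ]
}}

```text
time_s: 20.12
ee_pos: [0.5733, 0.0298, 0.0603]
eef_rot: [-3.141, -0.001, 1.764]
force: [-3.4, 2.5, 2.7]
grip_width: 0.018
grip_force: 20.0
```

Request:
{"fn": "play_rows", "kwargs": {
  "commands": [
    [2e-05, 0.0017, 0, 0, 0, -1.5, 1],
    [0, 0, 0, 0, 0, 0, 1]
  ]
}}

```text
time_s: 20.28
ee_pos: [0.5749, 0.0301, 0.0603]
eef_rot: [-3.141, -0.001, 1.79]
force: [-4.2, 2.8, 4.4]
grip_width: 0.018
grip_force: 20.0
```

```bash
python3 - <<'E'
from h import *
I={n:ctrl.camera(n) for n in M}
z=lambda im,c,r,w,h,k:cv2.resize(im[r:r+h,c:c+w],None,fx=k,fy=k,interpolation=cv2.INTER_CUBIC)
for n in M: cv2.imwrite(f"pics/{n}4.png",I[n])
cv2.imwrite("pics/z6.png",np.vstack([np.hstack([z(I["top"],235,150,70,60,5),z(I["side"],300,160,70,60,5)]),np.hstack([z(cv2.imread("pics/top0.png"),235,150,70,60,5),z(cv2.imread("pics/side0.png"),300,160,70,60,5)])[:290]]))
E
```

```text
(no output)
```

View pics/z6.png

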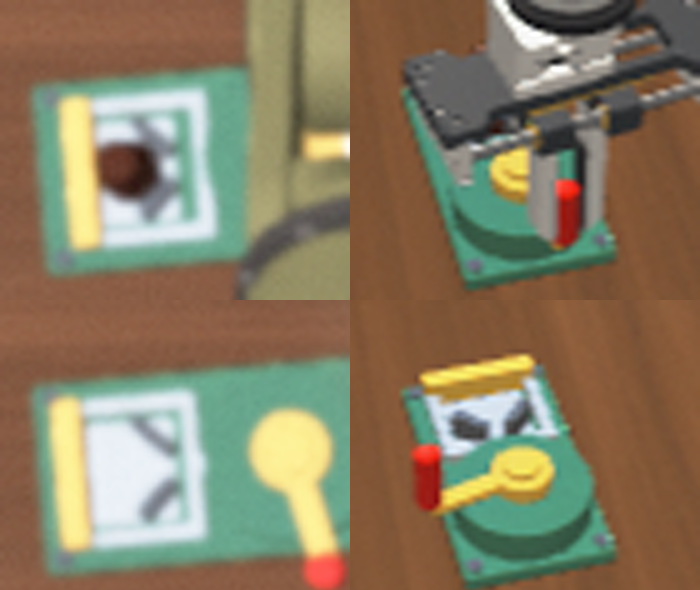

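The jaw has dropped: its bar moved from zoom x≈70 to ≈79, and the blank stands in the V at (125,170). I'll creep on to the stop.

Request:
{"fn": "play_rows", "kwargs": {
  "commands": [
    [1e-05, 0.001, 0, 0, 0, -0.9, 1],
    [0, 0, 0, 0, 0, 0, 1]
  ]
}}

```text
time_s: 20.55
ee_pos: [0.5756, 0.0303, 0.0602]
eef_rot: [-3.141, -0.001, 1.805]
force: [-5.1, 3.4, 4.2]
grip_width: 0.0174
grip_force: 20.0
```

Request:
{"fn": "play_rows", "kwargs": {
  "commands": [
    [1e-05, 0.001, 0, 0, 0, -0.9, 1],
    [0, 0, 0, 0, 0, 0, 1]
  ]
}}

```text
time_s: 20.72
ee_pos: [0.5766, 0.0305, 0.0602]
eef_rot: [-3.141, -0.001, 1.82]
force: [-5.4, 2.6, 5.0]
grip_width: 0.0178
grip_force: 20.0
```

Request:
{"fn": "play_rows", "kwargs": {
  "commands": [
    [1e-05, 0.001, 0, 0, 0, -0.9, 1],
    [0, 0, 0, 0, 0, 0, 1]
  ]
}}

```text
time_s: 20.88
ee_pos: [0.5776, 0.0308, 0.0602]
eef_rot: [-3.141, -0.001, 1.836]
force: [-5.0, 2.2, 5.2]
grip_width: 0.0175
grip_force: 20.0
```

```bash
cat > jaw.py <<'E'
from h import *
cv2.imwrite("pics/top5.png",ctrl.camera("top"))
for k in(0,4,5):
    i=cv2.imread(f"pics/top{k}.png").astype(int);m=((i[...,2]-i[...,0]>90)&(i[...,1]-i[...,0]>60)).astype(np.uint8)
    c,a=cen(m,240,165,18,40)
    P=proj("top",[.5509,.2,.034])[0],proj("top",[.5509,.21,.034])[0]
    print(k,c.round(2),a,"px/10mm",(P[1]-P[0]).round(2))
E
python3 jaw.py
```

```text
0 [248.77 184.45] 140.0 px/10mm [-3.92  0.05]
4 [250.8  183.93] 139.0 px/10mm [-3.92  0.05]
5 [250.8 184. ] 139.0 px/10mm [-3.92  0.05]
```

Request:
{"fn": "play_rows", "kwargs": {
  "commands": [
    [1e-05, 0.001, 0, 0, 0, -0.9, 1],
    [0, 0, 0, 0, 0, 0, 1]
  ]
}}

```text
time_s: 21.1
ee_pos: [0.5785, 0.0311, 0.0602]
eef_rot: [-3.141, -0.001, 1.852]
force: [-6.4, 2.3, 5.5]
grip_width: 0.0176
grip_force: 20.0
```

Request:
{"fn": "play_rows", "kwargs": {
  "commands": [
    [1e-05, 0.0007, 0, 0, 0, -0.6, 1],
    [0, 0, 0, 0, 0, 0, 1]
  ]
}}

```text
time_s: 21.27
ee_pos: [0.5792, 0.0313, 0.0602]
eef_rot: [-3.141, -0.001, 1.862]
force: [-5.0, 1.6, 4.8]
grip_width: 0.0177
grip_force: 20.0
```

Request:
{"fn": "play_rows", "kwargs": {
  "commands": [
    [1e-05, 0.0007, 0, 0, 0, -0.6, 1],
    [0, 0, 0, 0, 0, 0, 1]
  ]
}}

```text
time_s: 21.43
ee_pos: [0.5798, 0.0315, 0.0602]
eef_rot: [-3.141, -0.001, 1.873]
force: [-5.9, 2.1, 4.7]
grip_width: 0.0175
grip_force: 20.0
```

Request:
{"fn": "play_rows", "kwargs": {
  "commands": [
    [1e-05, 0.0007, 0, 0, 0, -0.6, 1],
    [0, 0, 0, 0, 0, 0, 1]
  ]
}}

```text
time_s: 21.6
ee_pos: [0.5804, 0.0317, 0.0602]
eef_rot: [-3.14, -0.001, 1.883]
force: [-6.3, 1.9, 5.5]
grip_width: 0.0175
grip_force: 20.0
```

```bash
python3 jaw.py | tail -1
```

```text
5 [250.82 184.03] 138.0 px/10mm [-3.92  0.05]
```

Request:
{"fn": "play_rows", "kwargs": {
  "commands": [
    [1e-05, 0.0007, 0, 0, 0, -0.6, 1],
    [0, 0, 0, 0, 0, 0, 1]
  ]
}}

```text
time_s: 21.82
ee_pos: [0.581, 0.0318, 0.0602]
eef_rot: [-3.14, -0.001, 1.893]
force: [-5.8, 1.8, 5.7]
grip_width: 0.0177
grip_force: 20.0
```

Request:
{"fn": "play_rows", "kwargs": {
  "commands": [
    [1e-05, 0.0007, 0, 0, 0, -0.6, 1],
    [0, 0, 0, 0, 0, 0, 1]
  ]
}}

```text
time_s: 21.98
ee_pos: [0.5815, 0.032, 0.0602]
eef_rot: [-3.14, -0.001, 1.904]
force: [-7.7, 1.0, 6.2]
grip_width: 0.0173
grip_force: 20.0
```

Request:
{"fn": "play_rows", "kwargs": {
  "commands": [
    [1e-05, 0.0006, 0, 0, 0, -0.5, 1],
    [0, 0, 0, 0, 0, 0, 1]
  ]
}}

```text
time_s: 22.15
ee_pos: [0.5819, 0.0321, 0.0601]
eef_rot: [-3.139, -0.001, 1.912]
force: [-8.1, 0.3, 6.2]
grip_width: 0.0177
grip_force: 20.0
```

Request:
{"fn": "play_rows", "kwargs": {
  "commands": [
    [1e-05, 0.0006, 0, 0, 0, -0.5, 1],
    [0, 0, 0, 0, 0, 0, 1]
  ]
}}

```text
time_s: 22.32
ee_pos: [0.5824, 0.0323, 0.0601]
eef_rot: [-3.139, -0.001, 1.921]
force: [-9.7, 0.7, 7.3]
grip_width: 0.0176
grip_force: 20.0
```

The force has climbed steadily to 9 N, so this is the stop. I'll ease off, let go and retreat.

Request:
{"fn": "play_rows", "kwargs": {
  "commands": [
    [0, -0.0007, 0, 0, 0, 0, 1],
    [0, 0, 0, 0, 0, 0, 0.5],
    [0, 0, 0, 0, 0, 0, 0.3],
    [0, 0, 0, 0, 0, 0, 0.1],
    [0, 0, 0, 0, 0, 0, 0],
    [0, 0, 0, 0, 0, 0, 0],
    [0, 0, 0, 0, 0, 0, 0],
    [0, 0, -0.01, 0, 0, 0, 0],
    [0, 0, -0.02, 0, 0, 0, 0],
    [0, 0, -0.025, 0, 0, 0, 0],
    [0, 0, -0.025, 0, 0, 0, 0],
    [0, 0, -0.025, 0, 0, 0, 0],
    [0, 0, -0.02, 0, 0, 0, 0],
    [0, 0, 0, 0, 0, 0, 0]
  ]
}}

```text
time_s: 23.48
ee_pos: [0.5842, 0.0321, 0.1904]
eef_rot: [3.135, 0.002, 1.922]
force: [-0.7, 0.2, -0.0]
grip_width: 0.0472
grip_force: 0.0
```

Request:
{"fn": "play_rows", "kwargs": {
  "commands": [
    [-0.02, 0, 0, 0, 0, 0, 0],
    [-0.025, 0, 0, 0, 0, 0, 0],
    [-0.025, 0, 0, 0, 0, 0, 0],
    [-0.025, 0, 0, 0, 0, 0, 0],
    [-0.025, 0, 0, 0, 0, 0, 0],
    [-0.025, 0, 0, 0, 0, 0, 0],
    [0, 0, 0, 0, 0, 0, 0],
    [0, 0, 0, 0, 0, 0, 0],
    [0, 0, 0, 0, 0, 0, 0]
  ]
}}

```text
time_s: 24.23
ee_pos: [0.6323, -0.1036, 0.1849]
eef_rot: [-3.141, -0.0, 1.922]
force: [-0.4, -0.6, 0.4]
grip_width: 0.0474
grip_force: 0.0
```

```bash
python3 jaw.py|tail -1; python3 - <<'E'
from h import *
I={"top":cv2.imread("pics/top5.png"),"side":ctrl.camera("side")}
z=lambda im,c,r,w,h,k:cv2.resize(im[r:r+h,c:c+w],None,fx=k,fy=k,interpolation=cv2.INTER_CUBIC)
cv2.imwrite("pics/z7.png",np.hstack([z(I["top"],235,140,100,100,4),z(I["side"],290,150,100,100,4)]))
E
```

```text
5 [251.36 184.36] 95.0 px/10mm [-3.92  0.05]
```

View pics/z7.png

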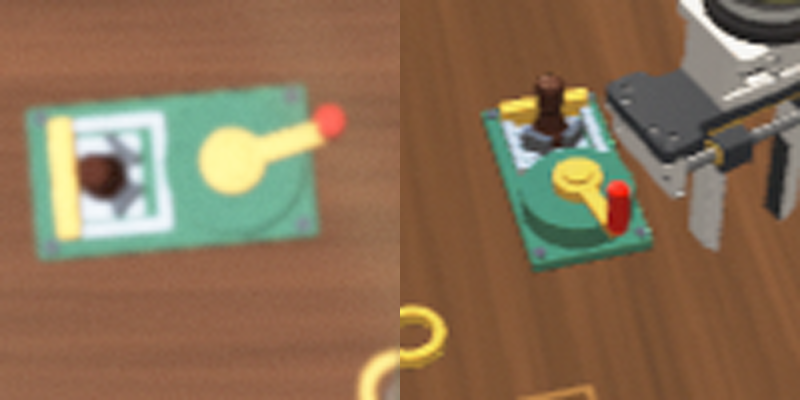

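The blank stands between the V and the jaw. The yoke is still in its shut position (right edge at zoom x≈172), the handle is past the notch, and the gripper is clear.

```bash
python3 -c "
from station import ctrl
print(ctrl.hand_in())"
```

```text
the job is handed in; nothing more can be done
None
```

The job is handed in: the dark blank stands clamped in the green cam clamp's V, the handle was turned until I felt the stop (about 9 N) and released, and I moved nothing else on the bench or in the drawer.

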